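# Push home the pins of a checking fixture in order

### The job

A bearing bracket is clamped in the checking fixture. With closed fingertips, gently push the fixture's three raised pins straight down in turn until each is fully home on its bush: first the locating pin with the round knob, then the locating pin with the T-handle, and last the slim check pin with the straight grip. Begin a pin only when the one before is home, do not pull any pin up, and leave the gauges and tools lying around where they are.

Things in the scene. Friction and masses are not known exactly. Their poses are not given: they have to be found in the camera images.
- ball_knob: Round knob (a 39 mm wide ball shape with a 16 mm flat on top, plain steel) of the first locating pin. Origin: centre of the head's TOP face, z up, axes as the fixture's. Head 36 mm tall on a rubber buffer that gives 1 mm per 3 N (4 mm at most). Top 173 to 179 mm above the table at the start, 155 mm when home (pin's collar on the bush, at 112 mm).
- t_handle: T-handle (a plain steel cross-bar 64 mm long along its y, 14 mm wide, 14 mm thick) of the second, diamond-tipped locating pin. Origin: centre of the head's TOP face, z up, axes as the fixture's. Head 36 mm tall on a rubber buffer that gives 1 mm per 3 N (4 mm at most). Top 173 to 179 mm above the table at the start, 155 mm when home (pin's collar on the bush, at 112 mm).
- slim_grip: Slim straight cylindrical grip (14 mm diameter, grooved, plain steel, a 20 mm collar at its foot) of the check pin. Origin: centre of the head's TOP face, z up, axes as the fixture's. Head 36 mm tall on a rubber buffer that gives 1 mm per 3 N (4 mm at most). Top 173 to 179 mm above the table at the start, 155 mm when home (pin's collar on the bush, at 112 mm).
- round_locator (a joint): How far the round-knob locating pin is pushed down, m: 0 = fully raised, 0.024 = home (collar on its bush), 0 to 0.006 at the start, negative = pulled up (possible to -0.012). Slides with a steady friction of about 4 N, no return spring, stays where it is left; firm stop at home, felt through the head's rubber buffer.
- diamond_locator (a joint): How far the T-handle locating pin is pushed down, m: 0 = fully raised, 0.024 = home (collar on its bush), 0 to 0.006 at the start, negative = pulled up (possible to -0.012). Slides with a steady friction of about 4 N, no return spring, stays where it is left; firm stop at home, felt through the head's rubber buffer.
- check_pin (a joint): How far the slim check pin is pushed down, m: 0 = fully raised, 0.024 = home (collar on its bush), 0 to 0.006 at the start, negative = pulled up (possible to -0.012). Slides with a steady friction of about 4 N, no return spring, stays where it is left; firm stop at home, felt through the head's rubber buffer.
- fixture: Checking fixture, fixed: steel base plate 250 (x) by 340 (y) by 20 mm; origin: centre of its underside, z up. On it an aluminium bearing bracket and, on the -x side, two closed toggle clamps (all below 90 mm), and three dark stations, each an arm (top at 108 mm) from a post on its +x side. Pin axes at x, y (-10, -105), (30, 0), (-10, 105) mm; which pin is where changes.
- plug_gauge: Bystander: steel plug gauge standing loose in the bracket's bored hub, 36 mm diameter below, 20 mm handle, its top 142 mm above the table, on the fixture's centre line 58 mm to its -x side. Origin: centre of its underside.
- ring_gauge: Bystander: steel ring gauge, 52 mm across, 16 mm high, lying on the base plate's -x, -y corner. Origin: centre of its underside.
- setting_block: Bystander: small stepped steel setting block, 22 x 34 x 30 mm, standing on the base plate between two posts. Origin: centre of its underside.
- cup: Bystander: white paper cup, 76 mm across, 85 mm high, on the table. Origin: centre of its underside.
- file: Bystander: flat file with a green handle, about 325 mm long along its x, 28 mm high, lying on the table. Origin: on the underside, near the middle.
- brush: Bystander: flat brush lying on the table along its x. Origin: on the underside, near the middle.
- v_block: Bystander: steel V-block 70 x 50 x 48 mm on the table. Origin: centre of its underside.

How it is judged:
By the outcome, as a careful person would: the job done as asked, in the order asked, and still so for the second after the job is handed in, with the robot touching nothing.
It also fails if it takes over 48 s, if anything falls off the work surface, if the arm or the gripper's body presses on something with over 40 N, if the wrist force passes 120 N, or if a joint passes its speed limit or range.

### The arm

A 7-joint arm with a two-finger parallel gripper is mounted at the origin on the work surface. World frame = base frame: x ahead of the robot, y to its left, z up, the work surface at z = 0. Lengths are in m, angles in rad, forces in N, time in s.
With the tool pointing down it reaches from about 0.35 to 0.9 m from the base axis. Payload 8.1 kg.
Tool frame: the origin (TCP) lies between the finger pads; the fingertips stand 17 mm ahead of it and the grasp point (between the pads) lies 2 mm behind it; z points along the fingers, y is the line along which they close (so a half turn about z gives the same grasp; the last joint's range is limited). The gripper opens to 85 mm and grips with 20 to 120 N. Pads are 22 mm wide; open, the fingers measure 114 mm over their backs; the gripper's body (76 mm by 85 mm) begins 54 mm behind the grasp point. The pads swing forward as they close: fully open they stand 13 mm farther back than shut.
Start: joints at [1.167, 0.434, 0.025, 1.573, -0.012, 1.134, -0.075], TCP at [0.185, -0.597, 0.248] pointing down, gripper open.
Joint ranges: [-2.62, 2.62], [-0.44, 2.09], [-1.27, 1.32], [0.08, 2.57], [-1.32, 4.46], [0.12, 2], [-2.74, 2.74]. Speed limits (rad/s): [2.22, 2.22, 3.01, 3.01, 3.14, 3.14, 3.14].

### API

Orientations are given as a unit quaternion [x, y, z, w].
In Python, from bench import env gives the robot as it stands.
- The arm moves only by the shell command python3 -m inch 'ROWS' [OPENING]. ROWS is JSON, a list of rows, each a list of 4 numbers: the shift along the tool's x, y, z in m, then the turn about the tool's z in rad. A call has 1 to 8 rows; each row is the pose to reach, as a shift and turn from the pose commanded when the call began, along the tool's axes at that moment; what a row does not reach only later rows make up. A row lasts 1/8 s, in which the tool goes at most 62.5 mm and 10.7 degrees, less where a joint would pass 70% of its speed; a pose out of reach is approached as far as the arm can. A call with a gripper value outside its range is refused whole. OPENING is the finger opening in m, from 0 to 0.0854, set as the call begins (- or left out, the last holds). The fingers move at their own pace and stop on an object; the grip force is fixed at half the most. Time passes only in rows, so rows that repeat a pose let the fingers close. It gives the time, the measured TCP pose, the force, the opening and the grip force at its end, in the units of the state.
- env.sense(): the state, without advancing time (a new reading comes with each control period).
- env.camera(name): name is "scene" or "top"; returns the picture (420x560x3 uint8, red, green, blue); there is no depth.
- env.camera_info(name): a dict with "fx", "fy", "cx", "cy" (pixels), "rvec" (rotation vector, rad) and "tvec" (3), from world to camera coordinates, as OpenCV has them. Camera axes: x right, y down, z forward; pixel columns grow to the right and rows downward; lengths in m; the calibration is good to about 2 mm. A picture is of the moment at which its call begins. camera_info takes no time and is no camera call.
- env.hand_in(): hands the job in; it is judged then, once.
The state is a dict: "t": time; "q": joint angles; "joint_velocities": joint speeds; "joint_torque": joint torques, N m; "tool_pos": TCP position; "eef_rot": TCP orientation; "wrist_force": force on the tool from outside, world axes, zero at the start; "moment": the same for the moment, N m; "grip_width": finger opening in m; "grip_force": force on a finger pad.
Only numpy, scipy, OpenCV 4.12 (cv2) and the standard library are available. Lean on these libraries where they do the work, as an engineer would, in place of code of your own. Each camera call takes 0.05 s, during which the arm holds its last target. There are 200 camera calls.

## Working session

There is one attempt and no reset: what is moved stays moved. The work goes in short steps, Python scripts to look and compute and a shell command to move; the robot and the scene stay as the last step left them, time stands still between calls to the robot, and variables do not carry over. Pictures are saved under pics/ and viewed, at most 10 in all, crops included, and the job is handed in when it is done.

```bash
mkdir -p pics
python3 - <<'E'
from bench import env
import cv2
for n in("scene","top"):
    cv2.imwrite(f"pics/{n}0.png",cv2.resize(env.camera(n),(800,600),interpolation=cv2.INTER_CUBIC)[:,:,::-1]); print(env.camera_info(n))
s=env.sense();print(s["t"],s["tool_pos"],s["eef_rot"],s["wrist_force"],s["grip_width"])
E
```

```text
{'fx': 485.44429947524475, 'fy': 485.44429947524475, 'cx': 285.57928627300913, 'cy': 205.45106350832035, 'rvec': array([ 1.0104917 ,  2.52516649, -0.96303474]), 'tvec': array([ 0.39364001, -0.17885416,  1.49509147])}
{'fx': 439.3640482114944, 'fy': 439.3640482114944, 'cx': 284.4686081464103, 'cy': 209.05113455099468, 'rvec': array([ 2.18570039, -2.2209701 ,  0.09728643]), 'tvec': array([-0.01547555,  0.52792883,  1.2603845 ])}
0.1 [ 0.18502335 -0.59654199  0.24761999] [ 9.88718055e-01  1.49786923e-01 -1.46761696e-04 -6.81477531e-04] [-0.1735483 -0.4417041  0.2277392] 0.0855212314632302
```

View pics/scene0.png

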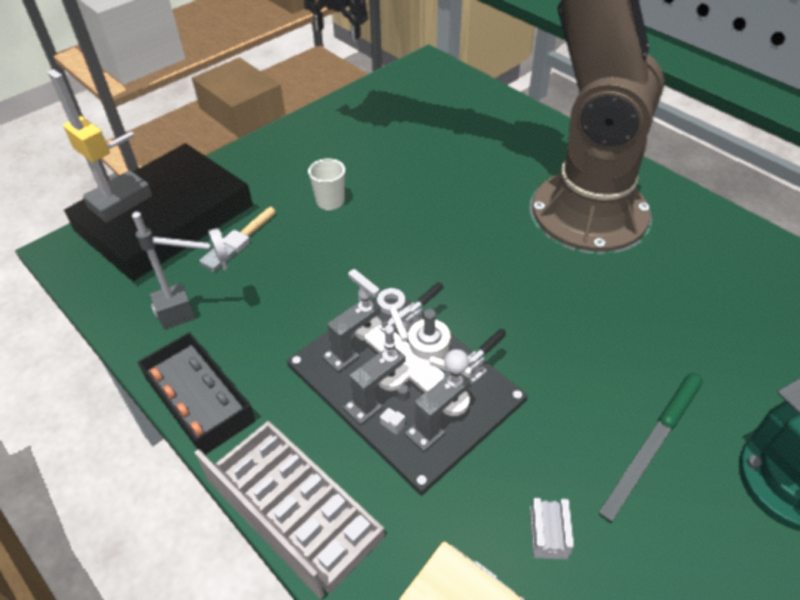

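View pics/top0.png

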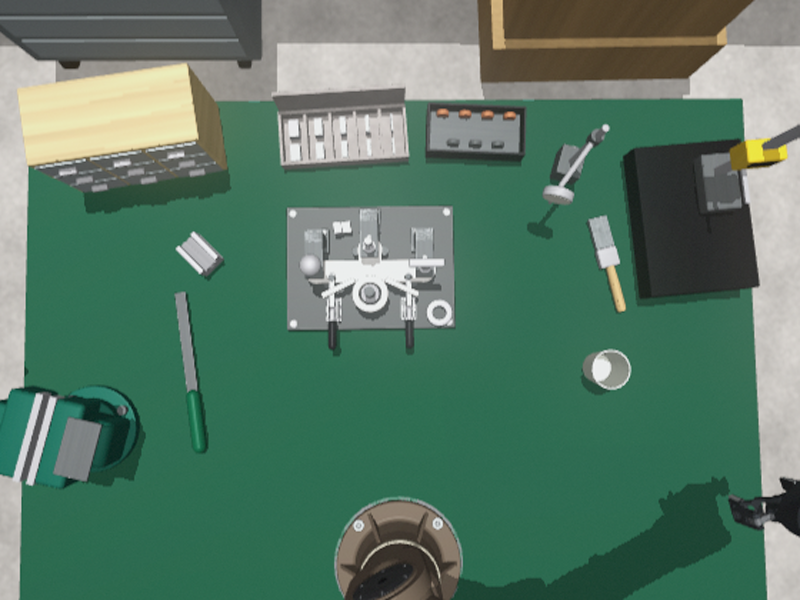

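The top view has x up and y to the left. The fixture plate spans about (288,207)–(455,330), with the ball knob at (310,266), the slim grip at (368,243) and the T-handle at (427,262). In the scene view they are at (456,361), (389,338) and (362,285). Next I'll measure these more precisely.

```bash
cat > h.py <<'E'
import numpy as np,cv2
from bench import env
def cam(n):
    i=env.camera_info(n);K=np.array([[i["fx"],0,i["cx"]],[0,i["fy"],i["cy"]],[0,0,1]]);R=cv2.Rodrigues(i["rvec"])[0];return K,R,i["tvec"]
def ray(n,p):
    K,R,t=cam(n);d=R.T@np.linalg.inv(K)@np.array([p[0],p[1],1.]);return -R.T@t,d
def plane(n,p,z):
    c,d=ray(n,p);return c+d*(z-c[2])/d[2]
def tri(pt,ps):
    P=[np.c_[cam(n)[0]@cam(n)[1],cam(n)[0]@cam(n)[2]] for n in("top","scene")]
    X=cv2.triangulatePoints(P[0],P[1],np.array(pt,float).reshape(2,1),np.array(ps,float).reshape(2,1));return X[:3,0]/X[3,0]
E
python3 - <<'E'
from h import *
a=env.camera("top");b=env.camera("scene")
cv2.imwrite("pics/t.png",a[:,:,::-1]);cv2.imwrite("pics/s.png",b[:,:,::-1])
# not-green plate mask
hsv=cv2.cvtColor(a,cv2.COLOR_RGB2HSV);m=((hsv[:,:,1]<90)*255).astype(np.uint8)
m[:140]=0;m[236:]=0;m[:,:195]=0;m[:,325:]=0
c=max(cv2.findContours(m,0,1)[0],key=cv2.contourArea);r=cv2.minAreaRect(c);bx=cv2.boxPoints(r);print(r)
w=np.array([plane("top",p,.02) for p in bx]);print(w.round(4),w.mean(0))
print([np.linalg.norm(w[i]-w[i-1]).round(4) for i in range(4)])
u=cv2.resize(a[140:236,195:325],None,fx=6,fy=6,interpolation=2)[:,:,::-1]
v=cv2.resize(b[180:290,220:350],None,fx=6,fy=5.4,interpolation=2)[:,:,::-1]
cv2.imwrite("pics/tc.png",u);cv2.imwrite("pics/sc.png",cv2.resize(b[180:280,220:350],None,fx=6,fy=6,interpolation=2)[:,:,::-1])
E
```

```text
((259.0, 189.5), (91.0, 118.0), 90.0)
[[ 0.7207  0.2188  0.02  ]
 [ 0.7169 -0.1253  0.02  ]
 [ 0.4507 -0.1196  0.02  ]
 [ 0.4564  0.2201  0.02  ]] [0.58617265 0.0485017  0.02      ]
[np.float64(0.2643), np.float64(0.3441), np.float64(0.2662), np.float64(0.3398)]
```

View pics/tc.png

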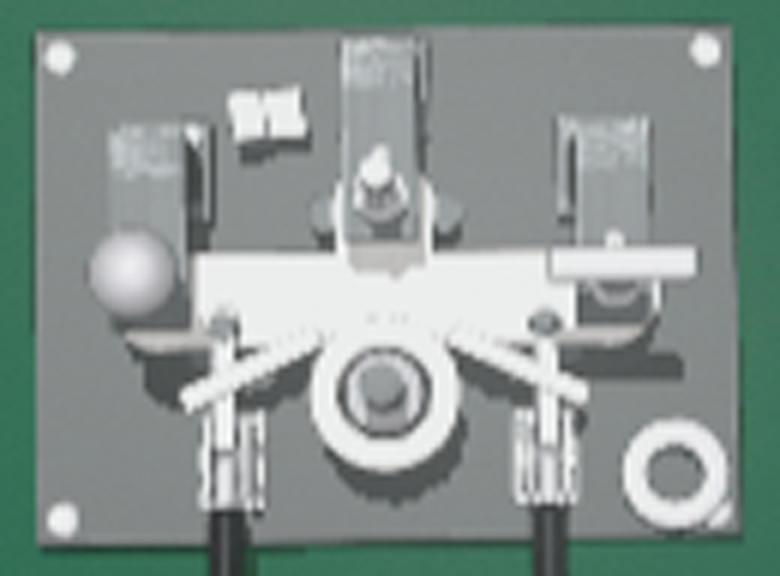

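View pics/sc.png

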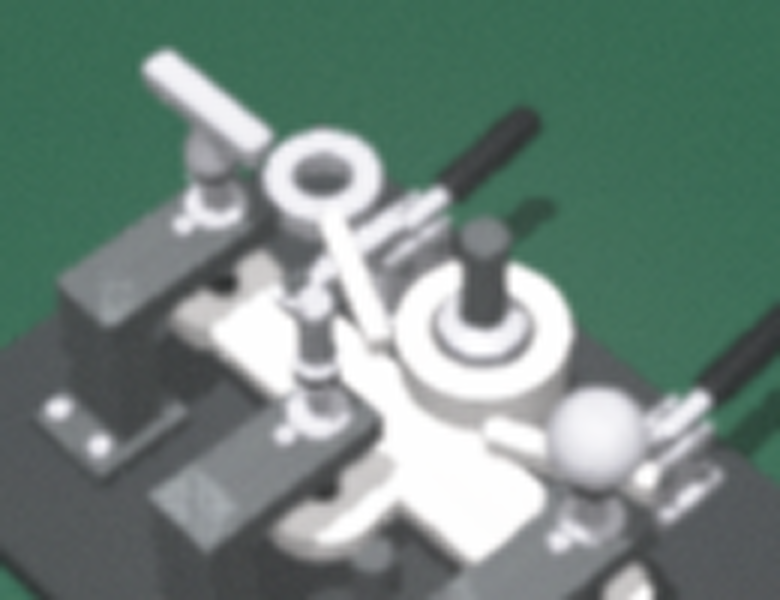

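The top crop shows the plate corners at (37,32), (730,25), (742,542) and (42,547). The heads there are ball (132,273), slim (377,163) and T-bar (622,263). In the scene crop they are ball (598,437), slim top (314,298) and T-bar top (207,97).

```bash
cat >> h.py <<'E'
T=lambda p:((p[0]+.5)/6-.5+195,(p[1]+.5)/6-.5+140)
S=lambda p:((p[0]+.5)/6-.5+220,(p[1]+.5)/6-.5+180)
E
python3 - <<'E'
from h import *
w=np.array([plane("top",T(p),.02) for p in [(37,32),(730,25),(742,542),(42,547)]])[:,:2]
mod=np.array([(.125,.17),(.125,-.17),(-.125,-.17),(-.125,.17)])
M=w.mean(0);H=(mod.T@(w-M));th=np.arctan2(H[0,1]-H[1,0],H[0,0]+H[1,1])
R=np.array([[np.cos(th),-np.sin(th)],[np.sin(th),np.cos(th)]])
print(M,np.degrees(th),((w-M)@R-mod).round(4).tolist())
for n,l,pt,ps in[("ball",(-.01,.105),(132,273),(598,437)),("slim",(.03,0),(377,163),(314,298)),("T",(-.01,-.105),(622,263),(207,97))]:
    z=.158 if n=="ball" else .176
    print(n,"fix",(M+R@l).round(4),"tri",tri(T(pt),S(ps)).round(4),"top",plane("top",T(pt),z).round(4),"scene",plane("scene",S(ps),z).round(4))
from scipy.spatial.transform import Rotation as Q
s=env.sense();A=Q.from_quat(s["eef_rot"]).as_matrix();print(A.round(4).tolist())
for n,l in[("ball",(-.01,.105)),("T",(-.01,-.105)),("slim",(.03,0))]:
    p=np.r_[M+R@l,.248];print(n,(A.T@(p-s["tool_pos"])).round(4))
E
```

```text
[0.59239132 0.04783513] -0.12919519451458203 [[0.0002, -0.0009], [0.0006, 0.0023], [-0.0016, 0.0012], [0.0008, -0.0026]]
ball fix [0.5826 0.1529] tri [0.5844 0.1528 0.16  ] top [0.5836 0.1542 0.158 ] scene [0.5841 0.151  0.158 ]
slim fix [0.6224 0.0478] tri [0.6263 0.0477 0.1807] top [0.6271 0.0478 0.176 ] scene [0.6238 0.0449 0.176 ]
T fix [ 0.5822 -0.0571] tri [ 0.5845 -0.0573  0.1743] top [ 0.5829 -0.0558  0.176 ] scene [ 0.5865 -0.0574  0.176 ]
[[0.9551, 0.2962, -0.0004], [0.2962, -0.9551, 0.0009], [-0.0001, -0.0009, -1.0]]
ball [ 6.017e-01 -5.982e-01  3.000e-04]
T [ 5.391e-01 -3.977e-01  2.000e-04]
slim [ 6.086e-01 -4.860e-01  2.000e-04]
```

```bash
python3 -m inch '[[0.02,-0.02,0,0],[0.055,-0.055,0,0],[0.095,-0.095,0,0],[0.135,-0.135,0,0],[0.175,-0.175,0,0],[0.215,-0.215,0,0],[0.255,-0.255,0,0],[0.295,-0.295,0,0]]' 0
```

```text
t: 1.2
tool_pos: [0.3801, -0.2262, 0.2485]
eef_rot: [0.989, 0.15, 0.0, 0.0]
wrist_force: [0.1, -0.8, -0.1]
grip_width: 0.0001
grip_force: 0.0
```

```bash
python3 -m inch '[[0.04,-0.04,0,0],[0.08,-0.08,0,0],[0.12,-0.12,0,0],[0.16,-0.16,0,0],[0.2,-0.2,0,0],[0.24,-0.24,0,0],[0.28,-0.275,0,0],[0.308,-0.303,0,0]]' 0; python3 -m inch '[[0,0,0.01,0],[0,0,0.025,0],[0,0,0.035,0],[0,0,0.04,0],[0,0,0.04,0]]'
```

```text
t: 2.2
tool_pos: [0.5847, 0.1551, 0.248]
eef_rot: [0.989, 0.15, -0.0, -0.0]
wrist_force: [1.8, 0.3, 0.1]
grip_width: 0.0002
grip_force: 0.0
t: 2.82
tool_pos: [0.5838, 0.1521, 0.2081]
eef_rot: [0.989, 0.149, -0.0, 0.0]
wrist_force: [0.3, 0.1, 0.6]
grip_width: 0.0001
grip_force: 0.0
```

Run:
```python
from h import *
a=env.camera("top");b=env.camera("scene")
f=lambda i:cv2.resize(i,None,fx=6,fy=6,interpolation=2)[:,:,::-1]
cv2.imwrite("pics/c1.png",np.hstack([f(a[150:230,180:245]),f(b[190:270,285:350])]))
```

```text
(no output)
```

View pics/c1.png

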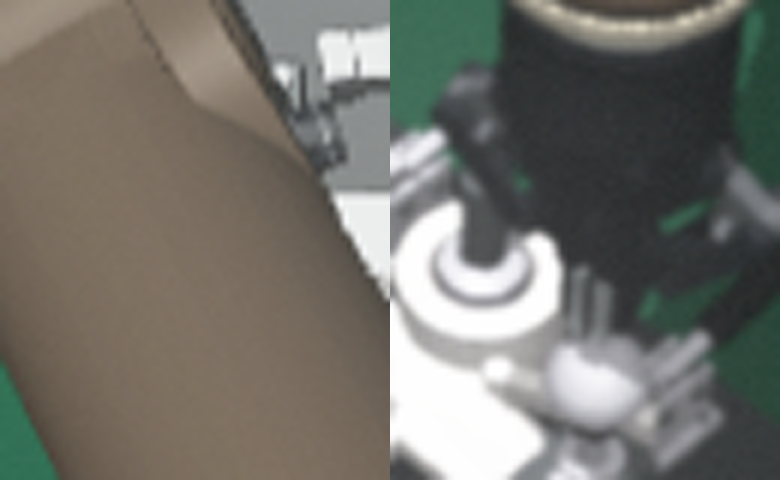

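The top view is blocked by the arm. In the scene crop the closed tips (575–610, 265–335) sit just above the ball at (598,382), so I'll check this by projection.

Run:
```python
from h import *
i=env.camera_info("scene");K=cam("scene")[0]
for p in[(.5838,.1521,.191),(.5838,.1521,.176),(.5838,.1521,.158)]:
    q=cv2.projectPoints(np.array([p]),i["rvec"],i["tvec"],K,None)[0].ravel();print((q-[285,190]+.5)*6-.5+np.array([390,0]))
```

```text
[605.0254111  322.37557236]
[603.08406625 348.14932597]
[600.80979984 378.34302501]
```

```bash
python3 -m inch '[[0,0,0.004,0],[0,0,0.008,0],[0,0,0.012,0],[0,0,0.016,0],[0,0,0.02,0],[0,0,0.022,0],[0,0,0.024,0],[0,0,0.024,0]]'
```

```text
t: 3.92
tool_pos: [0.5839, 0.1528, 0.1842]
eef_rot: [0.989, 0.15, -0.0, 0.0]
wrist_force: [-0.9, -0.1, 3.3]
grip_width: 0.0001
grip_force: 1.1
```

Contact is made and the pin is sliding at about 4 N. I'll continue down to home.

```bash
python3 -m inch '[[0,0,0.003,0],[0,0,0.006,0],[0,0,0.009,0],[0,0,0.011,0],[0,0,0.012,0],[0,0,0.013,0],[0,0,0.013,0]]'; python3 -m inch '[[0,0,0.001,0],[0,0,0.001,0],[0,0,0.001,0]]'; python3 -m inch '[[0,0,0.001,0],[0,0,0.001,0],[0,0,0.001,0]]'
```

```text
t: 4.8
tool_pos: [0.584, 0.1528, 0.1714]
eef_rot: [0.989, 0.15, 0.0, 0.0]
wrist_force: [-0.6, 0.2, 4.0]
grip_width: 0.0001
grip_force: 2.0
t: 5.18
tool_pos: [0.584, 0.1528, 0.1706]
eef_rot: [0.989, 0.15, 0.0, 0.0]
wrist_force: [-2.3, -0.2, 6.1]
grip_width: -0.0
grip_force: 3.1
t: 5.55
tool_pos: [0.584, 0.1529, 0.1699]
eef_rot: [0.989, 0.15, 0.0, 0.0]
wrist_force: [-3.0, -0.5, 7.9]
grip_width: 0.0001
grip_force: 4.2
```

```bash
python3 -m inch '[[0,0,0.001,0],[0,0,0.001,0],[0,0,0.001,0]]';  python3 -m inch '[[0,0,-0.01,0],[0,0,-0.025,0],[0,0,-0.05,0],[0,0,-0.075,0],[0,0,-0.075,0]]'
```

```text
t: 5.92
tool_pos: [0.5841, 0.1529, 0.1691]
eef_rot: [0.989, 0.15, 0.0, 0.0]
wrist_force: [-3.1, -1.1, 10.8]
grip_width: -0.0001
grip_force: 5.3
t: 6.55
tool_pos: [0.585, 0.1533, 0.2458]
eef_rot: [0.989, 0.15, 0.002, -0.0]
wrist_force: [-0.1, -0.3, -0.1]
grip_width: 0.0001
grip_force: 0.0
```

The first pin is home: stiffness rose to 3 N/mm at the expected height. Next is the T-handle.

```bash
python3 -m inch '[[-0.01,0.03,0,0],[-0.025,0.08,0,0],[-0.04,0.13,0,0],[-0.055,0.18,0,0],[-0.062,0.2,0,0],[-0.062,0.2,0,0],[-0.062,0.2,0.02,0],[-0.062,0.2,0.035,0]]'
python3 - <<'E'
from h import *
b=env.camera("scene");a=env.camera("top");s=env.sense();print(s["tool_pos"],s["wrist_force"])
f=lambda i:cv2.resize(i,None,fx=6,fy=6,interpolation=2)[:,:,::-1]
cv2.imwrite("pics/c2.png",np.hstack([f(b[175:275,225:345])]))
i=env.camera_info("scene");K=cam("scene")[0]
for p in[s["tool_pos"]-[0,0,.017]]:
    q=cv2.projectPoints(np.array([p]),i["rvec"],i["tvec"],K,None)[0].ravel();print((q-[225,175]+.5)*6-.5)
E
```

```text
t: 7.55
tool_pos: [0.5837, -0.055, 0.2073]
eef_rot: [0.989, 0.151, -0.0, -0.0]
wrist_force: [-0.4, -0.1, -0.4]
grip_width: -0.0
grip_force: 0.0
[ 0.58281705 -0.05541626  0.2063139 ] [-0.27959065 -0.00857157  0.1808497 ]
[185.67456964 101.17720742]
```

View pics/c2.png

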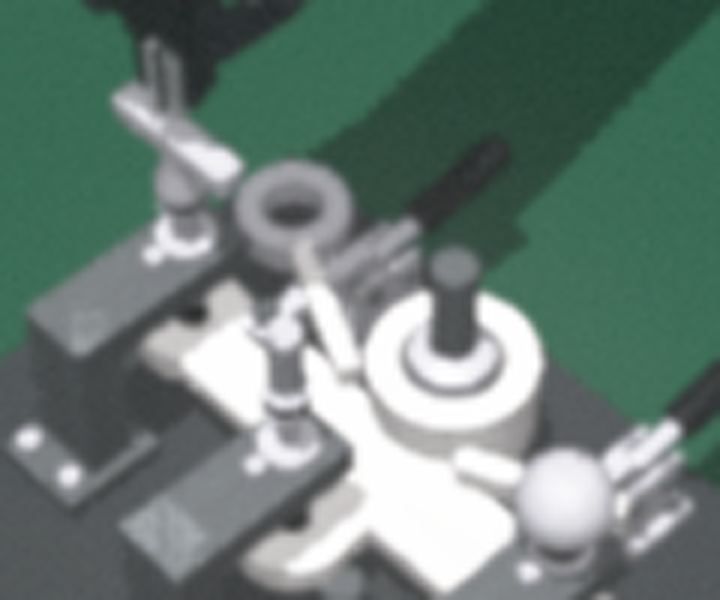

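The visible tip front face is about 11 mm nearer the camera (+x), which explains the 3 px offset, so the alignment is fine. The ball at (563,497) is visibly lowered. Now I'll push the T-handle.

```bash
python3 -m inch '[[0,0,0.005,0],[0,0,0.01,0],[0,0,0.014,0],[0,0,0.018,0],[0,0,0.021,0],[0,0,0.024,0],[0,0,0.024,0]]'; python3 -m inch '[[0,0,0.003,0],[0,0,0.006,0],[0,0,0.008,0],[0,0,0.009,0],[0,0,0.01,0],[0,0,0.01,0]]'
```

```text
t: 8.52
tool_pos: [0.5841, -0.0566, 0.1843]
eef_rot: [0.989, 0.15, 0.0, 0.0]
wrist_force: [0.1, -0.2, 2.0]
grip_width: 0.0005
grip_force: 0.9
t: 9.28
tool_pos: [0.5841, -0.0566, 0.1743]
eef_rot: [0.989, 0.15, 0.0, 0.0]
wrist_force: [0.3, 0.4, 2.5]
grip_width: -0.0002
grip_force: 1.2
```

```bash
python3 -m inch '[[0,0,0.001,0],[0,0,0.002,0],[0,0,0.002,0],[0,0,0.002,0]]'
```

```text
t: 9.78
tool_pos: [0.584, -0.0566, 0.1723]
eef_rot: [0.989, 0.15, 0.0, 0.0]
wrist_force: [0.2, -0.6, 2.3]
grip_width: -0.0
grip_force: 1.2
```

```bash
python3 -m inch '[[0,0,0.001,0],[0,0,0.0015,0],[0,0,0.0015,0],[0,0,0.0015,0]]'; python3 -m inch '[[0,0,0.0008,0],[0,0,0.0008,0],[0,0,0.0008,0]]';python3 -m inch '[[0,0,0.0008,0],[0,0,0.0008,0],[0,0,0.0008,0]]'
```

```text
t: 10.28
tool_pos: [0.5841, -0.0566, 0.171]
eef_rot: [0.989, 0.15, 0.0, 0.0]
wrist_force: [0.1, -0.5, 5.6]
grip_width: 0.0003
grip_force: 2.5
t: 10.65
tool_pos: [0.5841, -0.0566, 0.1704]
eef_rot: [0.989, 0.15, 0.0, 0.0]
wrist_force: [-0.3, -0.2, 7.4]
grip_width: -0.0001
grip_force: 3.4
t: 11.02
tool_pos: [0.5841, -0.0566, 0.1698]
eef_rot: [0.989, 0.15, 0.0, 0.0]
wrist_force: [-0.7, -0.3, 8.8]
grip_width: 0.0004
grip_force: 4.3
```

The T-handle is home. Next is the slim pin.

```bash
python3 -m inch '[[0,0,-0.01,0],[0,0,-0.03,0],[0,0,-0.06,0],[0,0,-0.072,0],[0,0,-0.072,0]]'; python3 -m inch '[[0.02,-0.025,0,0],[0.045,-0.055,0,0],[0.065,-0.08,0,0],[0.07,-0.087,0,0],[0.07,-0.087,0.01,0],[0.07,-0.087,0.025,0],[0.07,-0.087,0.032,0],[0.07,-0.087,0.032,0]]'
python3 - <<'E'
from h import *
b=env.camera("scene");s=env.sense();print(s["tool_pos"],s["wrist_force"])
f=lambda i:cv2.resize(i,None,fx=6,fy=6,interpolation=2)[:,:,::-1]
cv2.imwrite("pics/c3.png",f(b[175:275,225:345]))
i=env.camera_info("scene");K=cam("scene")[0]
for p in[s["tool_pos"]-[0,0,.017],s["tool_pos"]-[-.011,0,.017]]:
    q=cv2.projectPoints(np.array([p]),i["rvec"],i["tvec"],K,None)[0].ravel();print((q-[225,175]+.5)*6-.5)
E
```

```text
t: 11.65
tool_pos: [0.5841, -0.0565, 0.2415]
eef_rot: [0.989, 0.15, 0.0, 0.0]
wrist_force: [-0.2, -0.0, -1.4]
grip_width: -0.0003
grip_force: 0.0
t: 12.65
tool_pos: [0.6245, 0.0463, 0.2082]
eef_rot: [0.989, 0.149, -0.001, 0.0]
wrist_force: [1.0, 0.9, 0.9]
grip_width: -0.0002
grip_force: 0.0
[0.62493434 0.04663849 0.20895557] [0.1477954  0.04732654 0.33351771]
[283.658751   304.65618192]
[260.93084493 321.17354365]
```

View pics/c3.png

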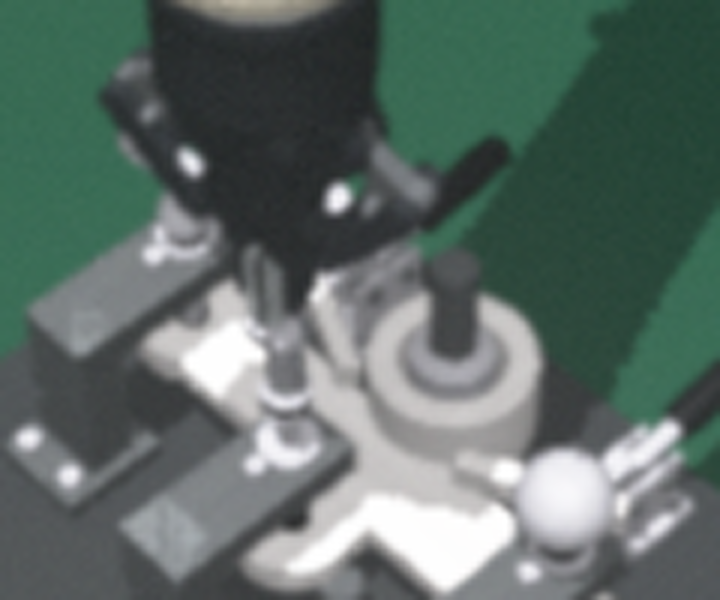

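The tips (front edge around (263,322)) are centred over the slim grip at (285,330). Pushing now.

```bash
python3 -m inch '[[0,0,0.005,0],[0,0,0.01,0],[0,0,0.014,0],[0,0,0.018,0],[0,0,0.021,0],[0,0,0.024,0],[0,0,0.024,0]]'; python3 -m inch '[[0,0,0.003,0],[0,0,0.006,0],[0,0,0.008,0],[0,0,0.01,0],[0,0,0.012,0],[0,0,0.012,0]]'
```

```text
t: 13.58
tool_pos: [0.625, 0.0473, 0.185]
eef_rot: [0.989, 0.15, -0.0, 0.0]
wrist_force: [-1.5, 0.0, 2.0]
grip_width: 0.0001
grip_force: 0.8
t: 14.32
tool_pos: [0.6251, 0.0473, 0.173]
eef_rot: [0.989, 0.15, -0.0, -0.0]
wrist_force: [-0.9, 0.6, 1.9]
grip_width: 0.0002
grip_force: 0.9
```

```bash
python3 -m inch '[[0,0,0.001,0],[0,0,0.0015,0],[0,0,0.0015,0],[0,0,0.0015,0]]'; python3 -m inch '[[0,0,0.0008,0],[0,0,0.0008,0],[0,0,0.0008,0]]'
```

```text
t: 14.82
tool_pos: [0.6251, 0.0473, 0.1718]
eef_rot: [0.989, 0.15, 0.0, 0.0]
wrist_force: [-1.4, 0.1, 3.6]
grip_width: -0.0
grip_force: 1.4
t: 15.2
tool_pos: [0.6251, 0.0472, 0.171]
eef_rot: [0.989, 0.15, 0.0, 0.0]
wrist_force: [-1.2, 0.1, 5.1]
grip_width: 0.0
grip_force: 2.5
```

```bash
python3 -m inch '[[0,0,0.0008,0],[0,0,0.0008,0],[0,0,0.0008,0]]'; python3 -m inch '[[0,0,0.0008,0],[0,0,0.0008,0],[0,0,0.0008,0]]'; python3 -m inch '[[0,0,-0.01,0],[0,0,-0.03,0],[0,0,-0.06,0],[0,0,-0.09,0],[0,0,-0.1,0],[0,0,-0.1,0]]'; python3 -m inch '[[-0.03,0.03,0,0],[-0.07,0.07,0,0],[-0.11,0.11,0,0],[-0.15,0.15,0,0],[-0.19,0.19,0,0],[-0.22,0.22,0,0],[-0.24,0.24,0,0],[-0.24,0.24,0,0]]'
python3 - <<'E'
from h import *
b=env.camera("scene");a=env.camera("top")
f=lambda i,k:cv2.resize(i,None,fx=k,fy=k,interpolation=2)[:,:,::-1]
cv2.imwrite("pics/c4.png",np.hstack([f(a[140:240,195:325],3),f(b[175:275,225:355],3)]))
E
```

```text
t: 15.58
tool_pos: [0.6252, 0.0473, 0.1704]
eef_rot: [0.989, 0.15, 0.0, 0.0]
wrist_force: [-1.8, -0.8, 6.4]
grip_width: 0.0002
grip_force: 3.4
t: 15.95
tool_pos: [0.6252, 0.0473, 0.1698]
eef_rot: [0.989, 0.15, 0.0, 0.0]
wrist_force: [-2.2, -0.8, 8.1]
grip_width: -0.0003
grip_force: 4.2
t: 16.7
tool_pos: [0.6251, 0.0472, 0.2693]
eef_rot: [0.989, 0.15, 0.0, 0.0]
wrist_force: [0.5, 0.6, -0.6]
grip_width: -0.0002
grip_force: 0.0
t: 17.7
tool_pos: [0.4648, -0.2554, 0.2677]
eef_rot: [0.989, 0.147, -0.001, -0.0]
wrist_force: [0.3, 0.4, 0.2]
grip_width: 0.0001
grip_force: 0.0
```

View pics/c4.png

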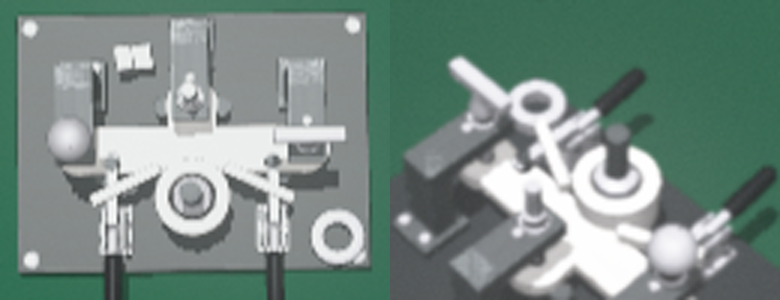

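All three heads are 5–6.5 px lower than at the start. The bystanders look undisturbed, so I'll hand in.

```bash
python3 -c "from bench import env;print(env.hand_in())"
```

```text
the job is handed in; nothing more can be done
None
```

I pushed all three pins home in the order asked (round knob, T-handle, slim check pin), none with more than about 11 N, and handed the job in at about 18 s with the arm clear; the gauges and tools near the fixture looked unmoved.

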